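# Push the middle box out of the setting rack and seat it in the loading nest

### The arm

A 6-joint arm with a two-finger parallel gripper is mounted at the origin on a cart in front of the work surface, level with it; the furniture and walls round the work are solid. World frame = base frame: x ahead of the robot, y to its left, z up, the work surface at z = 0. Lengths are in mm, angles in rad, forces in N, time in s.
With the tool pointing down it reaches from about 350 to 975 mm from the base axis. Payload 7.1 kg.
Tool frame: the origin (TCP) lies on the front face of the gripper's body, between the roots of the fingers; the fingertips stand 80 mm ahead of it and the grasp point (between the pads) lies 61 mm ahead of it (env.tips_ahead is the distance from the TCP to the fingertips, in mm); z points along the fingers, y is the line along which they close (so a half turn about z gives the same grasp; the last joint's range is limited). The gripper opens to 88 mm and grips with 3 to 60 N. Pads are 20 mm wide; open, the fingers measure 115 mm over their backs; the gripper's body (75 mm by 178 mm) begins 61 mm behind the grasp point.
Start: joints at [-1.186, 0.423, 1.63, -0, 1.089, -0.019], TCP at [245.588, -574.71, 302.675] pointing down, gripper open.
Joint ranges: [-3, 3], [-0.9, 2.11], [0.09, 2.58], [-1.31, 4.45], [0.11, 2.69], [-2.54, 2.54]. Speed limits (rad/s): [2.39, 2.39, 3.01, 3.14, 3.14, 3.14].

### API

Orientations are given as a unit quaternion [x, y, z, w].
In Python, from station import env, set_gripper, viewer, workorder gives the robot as it stands. Calls block until the motion is done:
- env.reach(position, orientation): joint-space move of the TCP to a pose.
- env.move_l(position, rot=None, rate=150, f_stop=None): straight line of the TCP; rot=None keeps the orientation; rate is the mean speed in mm/s. With f_stop (N) it stops when the force on the tool has changed by that much, and returns True; else False.
- env.move_joints(angles): joint-space move.
- set_gripper(opening): finger opening in mm; the grip force is fixed at half the most; returns when the fingers have stopped.
- env.hold(seconds).
- env.ik(position, orientation): joint angles nearest the present ones, or None.
- env.read_state(): the state.
- viewer.camera(name): name is "scene" or "top" or "wrist"; returns the picture (384x512x3 uint8, blue, green, red); there is no depth.
- viewer.camera_params(name): a dict with "fx", "fy", "cx", "cy" (pixels), "pose" (4x4, takes a point from camera to world coordinates); the wrist camera has in their place "tool_from_camera" (4x4, takes a point from camera to tool coordinates, whose origin is the TCP and whose axes are the flange's). Camera axes: x right, y up, looking along -z (the intrinsics and any distortion apply to the point x, -y, -z); pixel columns grow to the right and rows downward; lengths in mm; the calibration is good to about 2 mm. A picture is of the moment at which its call begins: read the wrist's pose just before it. camera_params takes no time and is no camera call.
A pose or a line that the arm cannot do raises env.IKError and nothing moves.
- workorder.sign_off(): hands the job in; it is judged then, once.
The state is a dict: "time_s": time; "qpos": joint angles; "dq": joint speeds; "tau": joint torques, N m; "tool_pos": TCP position; "orientation": TCP orientation; "force": force on the tool from outside, world axes, zero at the start; "wrist_torque": the same for the moment, N m; "width": finger opening in mm; "grip_force": force on a finger pad.
Only numpy, scipy, OpenCV 4.12 (cv2) and the standard library are available. Lean on these libraries where they do the work, as an engineer would, in place of code of your own. Each camera call takes 0.05 s, during which the arm holds its last target. There are 200 camera calls.

### The job

Three plain plated boxes stand touching in the setting rack, pressed together by its sprung bar. Push the middle one out endwise, to the right, until it stands on the bench a finger's width past the ends of the other two, without shifting those: their seams are still setting. Then set it on the loading nest's apron and slide it in between the rails until it is pressed home against the end stop: hold about 12 N on the stop for half a second (20 N would dent the box's thin end). Let go of it there, and leave the other things on the bench alone.

Things in the scene. Friction and masses are not known exactly. Their poses are not given: they have to be found in the camera images.
- box_mid: the middle one of three equal plain boxes of folded grey sheet metal, no studs, standing on the bench side by side, long sides touching. 67 mm wide (own x), 140 mm long (own y), 64 mm high, 0.15 to 0.3 kg, flat faces. Origin: centre of its underside, z up. At first only its ends and top can be reached; once clear it can be gripped across its width.
- box_near: the neighbour on the robot's side of the middle box; same box, size, origin and axes; parallel to it, its ends up to 5 mm ahead of or behind the middle one's. It may shift 5 mm at most.
- box_far: the neighbour on the far side of the middle box; same box, size, origin and axes; parallel to it, its ends up to 5 mm ahead of or behind the middle one's. It may shift 5 mm at most.
- rack: setting rack fixed on the bench round the row, without a floor: a steel angle fence 42 mm high on the robot's side and, beyond the far box, a bracket 46 mm high with a sprung bar. Origin: on the bench under the middle of the row, give or take 6 mm endwise; own x across the row (away from the robot), own y along the boxes (to the left). 150 mm long; both ends are open.
- pressure_bar (a joint): travel (m) of the rack's sprung bar, 140 mm long, that presses the row on to the fence with about 2 N: 0.0015 with the row in place; 0 when fully out, which it reaches when the middle box has left. The side pressure makes the middle box need about 3 to 6 N of endwise push; pushed askew or off its middle, it drags its neighbours along.
- nest: loading nest fixed on the bench: aluminium plate 12 mm thick, 136 mm wide, with two steel rails 26 mm higher and an end stop. Origin: on the bench under the centre of a box that is home at the stop's middle setting (box origin 12 mm above it). Own x: the push-in direction, the box's long axis lies along it; y to the left. Plate from x = -175 to +135 mm.
- nest_mouth (a point): middle of the mouth between the rails, on the plate's top, at x = -90 mm of the nest; axes as the nest's. Here flared lead-ins open the way to about 90 mm; from 30 mm further in it is 70 mm wide, with inner faces at y = -33.5 mm (datum rail) and +36.5 mm of the nest, up to x = +60 mm.
- nest_apron (a point): point on the plate's top on the open apron before the mouth, at x = -150 mm, y = 0 of the nest: a box set down with its centre here, in line with the nest, rests safely (its rear end overhangs the plate) with its leading end 10 mm inside the lead-ins.
- plunger_nose (a point): tip of a sprung round brass nose that stands 5 mm out of the +y rail, at x = 0, 26 mm above the bench. The box's leading end meets it 70 mm before home; it gives way and presses the box on to the datum rail with about 4 N, so that the last 70 mm need about 4 to 9 N of push in all.
- end_stop: bracket across the nest's end; it carries on a screw spindle a steel cross bar with two round buttons 36 mm above the plate, the stop itself. Origin: on the plate's top, x = +70 mm of the nest, where the button faces stand at the middle setting. The bar is screwed up to 10 mm further in or out, differently each time and not measured: find it by feel; it holds rigidly.
- drill_jig: bystander: flat aluminium drill plate with bushes, 60 x 110 x 33 mm, origin at the centre of its underside.
- stud_cup: bystander: white plastic cup with loose studs, 66 mm in diameter, 73 mm high, origin at the centre of its underside.
- oil_bottle: bystander: small clear bottle with a yellow spout, 51 mm in diameter, 144 mm high, origin at the centre of its underside.
Mind the look-alikes: they are no part of the job. Leave any green look-alike of the box_far alone.

How it is judged (in metres and radians):
On the way, in this order (a step that is already met when the one before it is completed fails the run):
1. the middle box stands on the bench, clear of both neighbours (horizontal distance between box_mid and box_near above 0.16 m and horizontal distance between box_mid and box_far above 0.16 m and height (world z) of box_mid below 0.006 m), for 0.1 s.
2. the box stands between the rails and is pressed on the end stop with 6 N or more for 0.3 s (contact force between box_mid and end_stop above 6 N and x of box_mid in the frame of nest between -0.0125 and 0.0125 m and y of box_mid in the frame of nest between -0.003 and 0.003 m and angle between the y axis of box_mid and the x axis of nest, either way round below 0.03 rad and z of box_mid in the frame of nest below 0.015 m), for 0.3 s.
At the end, for the whole second after the job is handed in: The middle box stands upright on the nest's plate between the rails, home where the stop is set (its centre within 12.5 mm of the nest's origin lengthwise and 3 mm sideways, in line within 0.03 rad), released and at rest; the other two boxes are within 5 mm of where they stood (x of box_mid in the frame of nest between -0.0125 and 0.0125 m and y of box_mid in the frame of nest between -0.003 and 0.003 m and angle between the y axis of box_mid and the x axis of nest, either way round below 0.03 rad and z of box_mid in the frame of nest below 0.015 m and angle between box_mid's own z axis and vertical below 0.03 rad and linear speed of box_mid below 0.01 m/s and distance of each of box_near, box_far from where it was at the start of the episode below 0.005 m); the robot touches nothing.
It fails at once if a neighbouring box is shifted by more than 5 mm (distance of any of box_near, box_far from where it was at the start of the episode above 0.005 m).
It fails at once if the box is pressed on the end stop with more than 20 N (contact force between box_mid and end_stop above 20 N).
It fails at once if the drill jig, the cup or the oil bottle is shifted by more than 15 mm (distance of any of drill_jig, stud_cup, oil_bottle from where it was at the start of the episode above 0.015 m).
It also fails if it takes over 72 s, if anything falls off the work surface, if the arm or the gripper's body presses on something with over 40 N, if the wrist force passes 120 N, or if a joint passes its speed limit or range.

## Working session

There is one attempt and no reset: what is moved stays moved. The work goes in short steps, each a Python script; the robot and the scene stay as the last script left them, time stands still between calls to the robot, and variables do not carry over. Pictures are saved under pics/ and viewed, at most 10 in all, crops included, and the job is handed in when it is done.

```bash
ls; mkdir -p pics; python3 - <<'E'
from station import env,viewer
import cv2,numpy as np
for n in("scene","top","wrist"):
    cv2.imwrite(f"pics/{n}0.png",viewer.camera(n))
    p=viewer.camera_params(n);print(n,p)
a=cv2.imread("pics/scene0.png");b=cv2.imread("pics/top0.png")
cv2.imwrite("pics/top_big.png",cv2.resize(b,(800,600),interpolation=cv2.INTER_CUBIC))
cv2.imwrite("pics/scene_big.png",cv2.resize(a,(800,600),interpolation=cv2.INTER_CUBIC))
s=env.read_state();print(s)
E
```

```text
pics
scene {'fx': 443.82576526145385, 'fy': 443.82576526145385, 'cx': 255.7554649519756, 'cy': 184.05603514261173, 'pose': array([[-8.93819737e-01,  2.32495573e-01, -3.83447631e-01,
         1.04603568e+02],
       [-4.48041556e-01, -4.98441681e-01,  7.42168886e-01,
         8.52242766e+02],
       [-1.85753014e-02,  8.35165672e-01,  5.49684691e-01,
         7.13917028e+02],
       [ 0.00000000e+00,  0.00000000e+00,  0.00000000e+00,
         1.00000000e+00]])}
top {'fx': 369.5189632590471, 'fy': 369.5189632590471, 'cx': 260.50613658172, 'cy': 192.15275365356075, 'pose': array([[ 1.40720728e-02,  9.81414183e-01, -1.91384897e-01,
         3.70077064e+02],
       [-9.99834475e-01,  1.60185707e-02,  8.62716410e-03,
        -7.12027678e+01],
       [ 1.15325337e-02,  1.91231816e-01,  9.81477149e-01,
         1.02050695e+03],
       [ 0.00000000e+00,  0.00000000e+00,  0.00000000e+00,
         1.00000000e+00]])}
wrist {'fx': 317.3440800812956, 'fy': 317.3440800812956, 'cx': 255.73198200631853, 'cy': 189.42670897877744, 'tool_from_camera': array([[ 3.00790641e-04,  9.64415331e-01,  2.6439171
[... 280 characters left out ...]
0e+00]])}
{'time_s': 0.15, 'qpos': array([-1.18600703e+00,  4.23675910e-01,  1.63049485e+00,  2.80705548e-05,
        1.08859967e+00, -1.90121637e-02]), 'dq': array([ 0.0003549 , -0.00376387, -0.00194439,  0.00170165,  0.00153935,
       -0.00040984]), 'tau': array([ 3.17209469e-06, -5.44982851e+01, -2.73919970e+01,  6.43984973e-02,
        2.05236854e-02, -8.91015952e-05]), 'tool_pos': array([ 245.47014638, -574.41614483,  302.08129073]), 'orientation': array([ 9.79688328e-01,  2.00525395e-01, -9.48777798e-05, -5.81328146e-04]), 'force': array([ 0.31404729,  0.28146205, -0.19906895]), 'wrist_torque': array([0.05447895, 0.01857196, 0.01326076]), 'grip_force': 0.0, 'width': 87.73424270915531}
```

View pics/top_big.png

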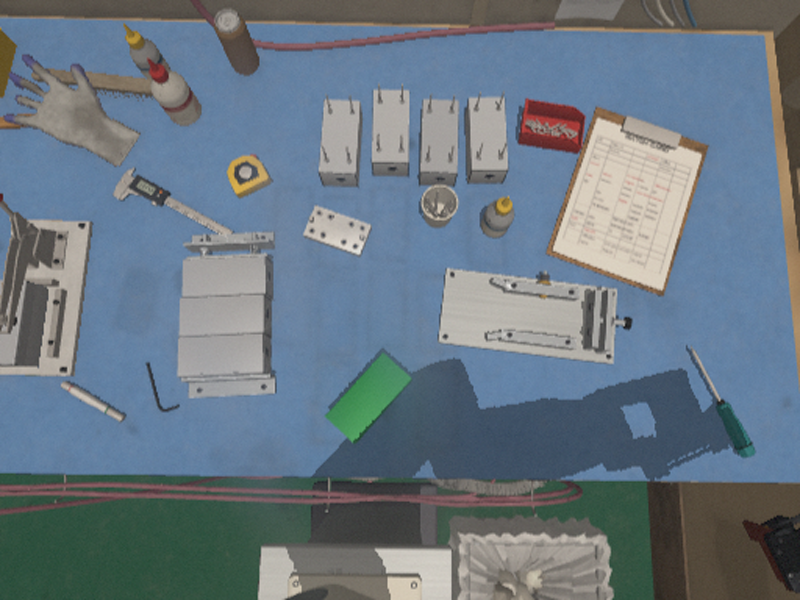

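View pics/scene_big.png

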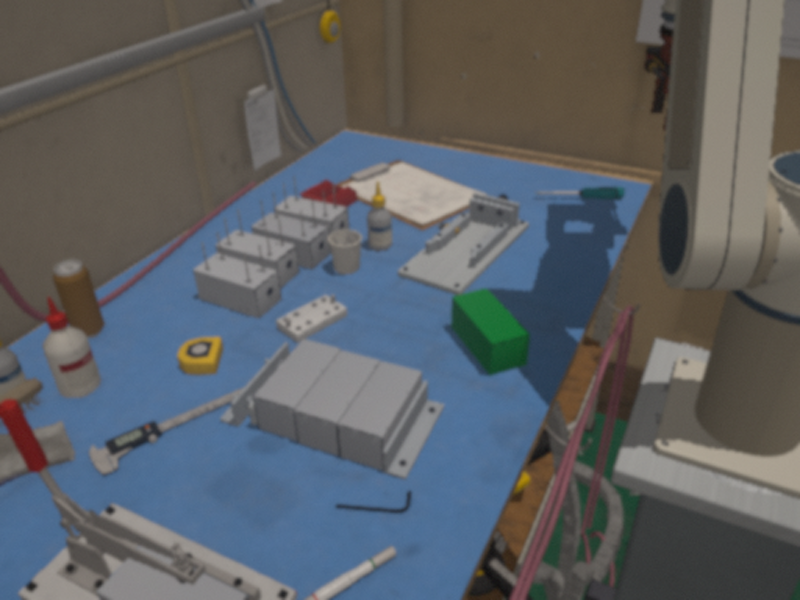

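The top view shows three plain grey boxes in the rack, with tops at about (225,277), (225,315) and (225,355).

Things that could be taken for box_mid:
- near neighbour (225,355) and far neighbour (225,277)
- four studded boxes (340–490,140)
- the green look-alike (368,395)
- the grey part in the left fixture (10,330)

I choose the middle plain box at (222,315). The nest is at (530,315), with its stop on the right. Next I get rough positions, then a close wrist look.

```bash
cat > h.py <<'E'
from station import env,set_gripper,viewer,workorder
import numpy as np,cv2
from scipy.spatial.transform import Rotation as Ro
def quat(a): # tool down, tool x at world yaw a
    c,s=np.cos(a),np.sin(a)
    return Ro.from_matrix(np.array([[c,s,0],[s,-c,0],[0,0,-1.]])).as_quat()
def cast(p,T,uv,z):
    uv=np.atleast_2d(np.asarray(uv,float))
    d=np.c_[(uv[:,0]-p['cx'])/p['fx'],-(uv[:,1]-p['cy'])/p['fy'],-np.ones(len(uv))]@T[:3,:3].T
    return T[:3,3]+d*((z-T[2,3])/d[:,2])[:,None]
def wrist(name):
    s=env.read_state();im=viewer.camera("wrist");p=viewer.camera_params("wrist")
    W=np.eye(4);W[:3,:3]=Ro.from_quat(s['orientation']).as_matrix();W[:3,3]=s['tool_pos']
    T=W@p['tool_from_camera'];np.save(f"pics/{name}.npy",T);cv2.imwrite(f"pics/{name}.png",im);return im,p,T
E
python3 - <<'E'
from h import *
p=viewer.camera_params("top");f=lambda l,z:cast(p,p['pose'],np.array(l)/1.5625,z).round(0)[:,:2]
print("midtop",f([(181,296),(267,294),(268,334),(179,336)],64).tolist())
print("nest",f([(445,269),(439,343),(613,362),(618,289)],12).tolist())
print("green",f([(383,350),(410,377),(353,441),(327,415)],64).tolist(),"jig",f([(315,206),(370,231),(360,254),(305,238)],33).tolist())
for a in(np.pi/2,-np.pi/2):
    for q in([390,240,300],[390,100,100],[390,-240,300],[390,-150,110]): print(a,q,env.ik(q,quat(a)))
E
```

```text
midtop [[558.0, 301.0], [563.0, 157.0], [496.0, 151.0], [490.0, 298.0]]
nest [[625.0, -148.0], [491.0, -137.0], [462.0, -442.0], [593.0, -458.0]]
green [[472.0, -41.0], [428.0, -86.0], [324.0, 4.0], [365.0, 48.0]] jig [[732.0, 88.0], [687.0, -12.0], [645.0, 4.0], [672.0, 103.0]]
1.5707963267948966 [390, 240, 300] [ 5.25665560e-01  1.79342418e-01  1.98883658e+00 -4.44089210e-16
  9.73413654e-01  5.25665560e-01]
1.5707963267948966 [390, 100, 100] [ 2.21441715e-01  5.09995775e-01  2.21035002e+00 -4.44089210e-16
  4.21246861e-01  2.21441715e-01]
1.5707963267948966 [390, -240, 300] [-5.77644406e-01  1.79342418e-01  1.98883658e+00 -4.44089210e-16
  9.73413654e-01 -5.77644406e-01]
1.5707963267948966 [390, -150, 110] [-3.95656692e-01  4.96745593e-01  2.17737209e+00 -4.44089210e-16
  4.67474971e-01 -3.95656692e-01]
-1.5707963267948966 [390, 240, 300] None
-1.5707963267948966 [390, 100, 100] None
-1.5707963267948966 [390, -240, 300] None
-1.5707963267948966 [390, -150, 110] None
```

```bash
python3 - <<'E'
from h import *
q=quat(np.pi/2)
env.reach([540,-290,260],q);env.hold(.3);a,_,_=wrist("wn")
env.reach([527,245,215],q);env.hold(.3);b,_,_=wrist("wr")
print(env.read_state()['time_s'],env.read_state()['force'],env.read_state()['tool_pos'])
cv2.imwrite("pics/wn_b.png",cv2.resize(a,(800,600),interpolation=cv2.INTER_CUBIC))
cv2.imwrite("pics/wr_b.png",cv2.resize(b,(800,600),interpolation=cv2.INTER_CUBIC))
E
```

```text
4.3167 [-0.51198201 -1.45819247 -1.19105203] [527.18494036 244.66499332 215.0207178 ]
```

View pics/wn_b.png

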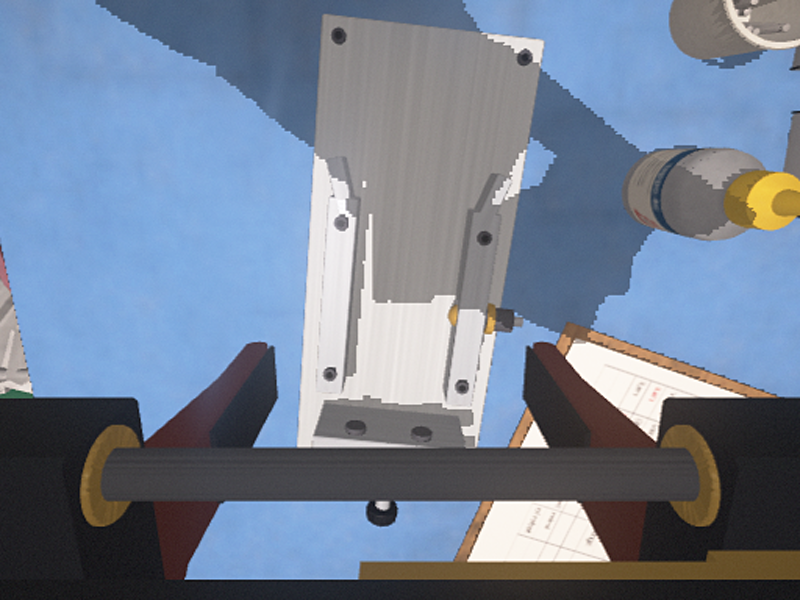

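View pics/wr_b.png

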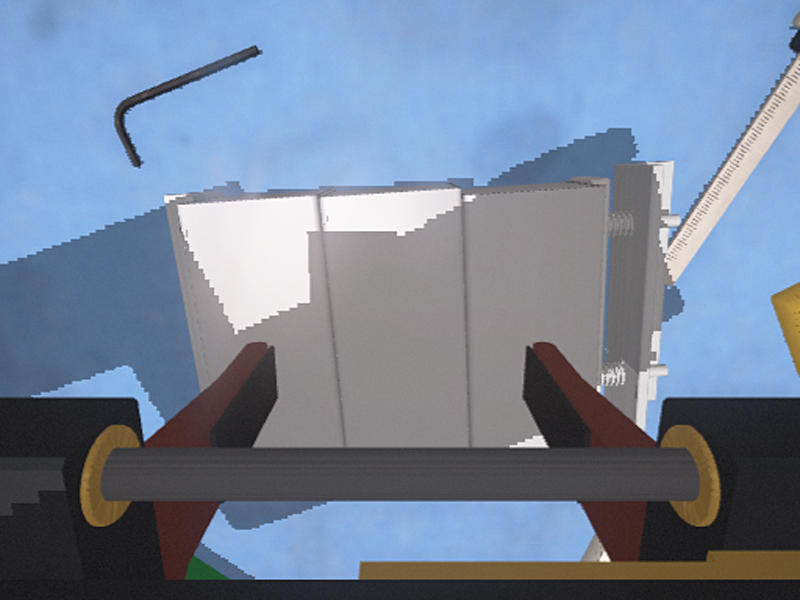

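The nest view shows plate corners at (322,14) and (543,40), the rails, the brass nose at right (452,317) and buttons at (355,427) and (421,433). The row view confirms the middle box: seams run (319,195)→(344,446) and (463,190)→(469,446), and its left end edge is at row ~192. Next, line fits for exact poses.

```bash
cat > meas.py <<'E'
from h import *
K=1.5625
def edge(g,a,b,horizontal=False,dark=False,w=5):
    """sub-line fit: scan across the line a->b (800x600 px), return fitted end points in image px"""
    a,b=np.array(a)/K,np.array(b)/K;n=np.array([-(b-a)[1],(b-a)[0]]);n/=np.linalg.norm(n);pts=[]
    t=np.arange(-w,w+.01,.25)
    for s in np.linspace(.04,.96,60):
        c=a+(b-a)*s;xy=(c+t[:,None]*n).astype(np.float32)
        v=cv2.remap(g,xy[:,:1],xy[:,1:],cv2.INTER_LINEAR)[:,0]
        k=np.argmin(v) if dark else np.argmax(abs(np.gradient(cv2.GaussianBlur(v[:,None],(1,5),0)[:,0])))
        pts.append(c+t[k]*n)
    pts=np.array(pts,np.float32)
    vx,vy,x0,y0=cv2.fitLine(pts,cv2.DIST_HUBER,0,.01,.01).ravel();d=np.array([vx,vy]);o=np.array([x0,y0])
    res=np.abs((pts-o)@np.array([-vy,vx]));
    return o,d,np.median(res)
def isect(l,m): 
    s=np.linalg.solve(np.c_[l[1],-m[1]],m[0]-l[0]);return l[0]+s[0]*l[1]
def wline(p,T,l,z):
    P=cast(p,T,[l[0]-50*l[1],l[0]+50*l[1]],z)[:,:2];d=P[1]-P[0];return P[0],d/np.linalg.norm(d)
E
python3 - <<'E'
from meas import *
p=viewer.camera_params("wrist")
im=cv2.imread("pics/wr.png");T=np.load("pics/wr.npy");g=im.min(2).astype(np.float32)
s1=edge(g,(319,197),(344,446),dark=True);s2=edge(g,(463,192),(469,446),dark=True)
e=edge(g,(325,195.5),(456,190.5),w=3)
for l in(s1,s2,e): print(l[2],[v.round(3).tolist() for v in wline(p,T,l,64)])
c=cast(p,T,[isect(s1,e),isect(s2,e)],64);print("left top corners",c.round(1).tolist(),np.linalg.norm(c[0]-c[1]))
im=cv2.imread("pics/wn.png");T=np.load("pics/wn.npy")
sat=cv2.cvtColor(im,cv2.COLOR_BGR2HSV)[:,:,1].astype(np.float32)
L=edge(sat,(322,16),(299,440));R=edge(sat,(543,42),(477,440));F=edge(sat,(324,15),(541,40))
for l in(L,R,F): print(l[2],[v.round(3).tolist() for v in wline(p,T,l,12)])
c=cast(p,T,[isect(L,F),isect(R,F)],12)[:,:2];print("plate corners",c.round(1).tolist(),np.linalg.norm(c[0]-c[1]))
dl=wline(p,T,L,12)[1];dr=wline(p,T,R,12)[1];d=dl*np.sign(-dl[1])+dr*np.sign(-dr[1]);d/=np.linalg.norm(d)
o=c.mean(0)+175*d;print("nest",o,d,np.arctan2(d[1],d[0]))
P=cast(p,T,np.array([(452,317)])/K,26)[0,:2]-o;n=np.array([-d[1],d[0]]);print("nose local",P@d,P@n)
P=cast(p,T,np.array([(355,427),(421,433)])/K,48)[:,:2]-o;print("buttons local",P@d,P@n)
E
```

```text
0.20561934 [[491.602, 274.738], [0.065, -0.998]]
0.09445664 [[557.709, 280.576], [0.064, -0.998]]
0.21076834 [[487.435, 301.011], [0.998, 0.064]]
left top corners [[489.9, 301.2, 64.0], [556.1, 305.4, 64.0]] 66.37117187784513
0.20669237 [[473.741, -315.326], [0.107, 0.994]]
0.18612993 [[610.791, -307.361], [0.108, 0.994]]
0.21289086 [[513.643, -134.99], [0.994, -0.108]]
plate corners [[493.4, -132.8], [628.1, -147.4]] 135.50411520875832
nest [ 541.96753331 -314.07929571] [-0.10731175 -0.99422542] -1.6783151142690649
nose local 1.3544747295655617 33.496040497377024
buttons local [77.32076987 77.09144267] [-23.36399093  20.6796571 ]
```

```bash
python3 - <<'E'
from h import *
d=np.array([.0645,-.998]);d/=np.linalg.norm(d);q=quat(np.arctan2(-d[1],-d[0]));E0=np.array([523.0,303.3])
P=lambda s,z:[*(E0+(s-10)*d),z]   # finger front face at s mm along push from the end face
env.reach(P(-28,150),q);set_gripper(20);env.move_l(P(-28,88),rate=120)
f0=env.read_state()['force'];print(env.read_state()['time_s'],env.read_state()['width'],f0)
for s in list(range(-4,17,4))+[40,80,120,160]:
    st=env.move_l(P(s,88),rate=40,f_stop=20);r=env.read_state();print(s,st,(r['force']-f0).round(1),r['wrist_torque'].round(2),np.round(np.array(r['tool_pos'])[:2]-P(s,88)[:2],2))
    if st:break
else:
    env.move_l(P(150,88));env.move_l(P(150,150))
    env.move_l([537,95,215]);env.hold(.2);im,_,_=wrist("wp");cv2.imwrite("pics/wp_b.png",cv2.resize(im,(800,600)))
    cv2.imwrite("pics/top1.png",viewer.camera("top"))
print(env.read_state()['time_s'])
E
```

```text
6.65 20.085482951365915 [-0.428576   -0.10086836  0.09350831]
-4 False [0.9 0.3 0.1] [-0.01 -0.07  0.01] [ 0.11 -0.05]
0 False [ 1.   0.3 -0.5] [-0.05 -0.07 -0.03] [-0.01 -0.06]
4 False [ 1.   0.5 -0.3] [-0.02 -0.09  0.04] [-0.02 -0.22]
8 False [0.4 0.2 0.1] [-0.03 -0.09  0.02] [-0.04 -0.36]
12 False [ 0.5  0.2 -0.2] [-0.03 -0.09  0.  ] [-0.01 -0.35]
16 False [ 1.6 -0.1 -0.2] [-0.04 -0.11 -0.  ] [ 0.01 -0.35]
40 False [-0.4 -0.2 -1.1] [ 0.03 -0.06 -0.03] [ 0.03 -0.23]
80 False [ 0.5 -1.3  0.1] [-0.11 -0.04 -0.03] [-0.08 -0.  ]
120 False [-0.   0.4  0.9] [-0.02 -0.06 -0.01] [0.05 0.03]
160 False [-0.1 -0.  -0.1] [ 0.   -0.07  0.04] [-0.07 -0.03]
14.75
```

View pics/wp_b.png

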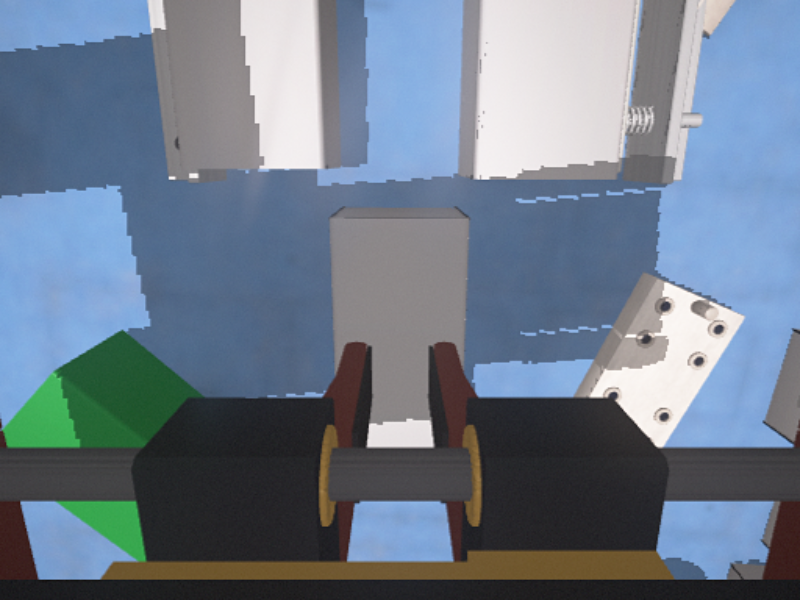

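The middle box stands clear: its rear top edge runs (333,218)–(467,216) and the neighbours' right ends are at rows ~170–180. The green block at lower left and the drill jig at right are untouched. Next I measure it, then grip it, carry it and set it on the apron.

```bash
python3 - <<'E'
from meas import *
p=viewer.camera_params("wrist");im=cv2.imread("pics/wp.png");T=np.load("pics/wp.npy")
sat=im.max(2).astype(np.float32)-im.min(2)
L=edge(sat,(333,222),(336,340),w=4);R=edge(sat,(468,222),(466,340),w=4)
g=im.min(2).astype(np.float32);e=edge(g,(338,218),(462,217),w=3)
for l in(L,R,e): print(l[2],[v.round(3).tolist() for v in wline(p,T,l,64)])
c=cast(p,T,[isect(L,e),isect(R,e)],64);print(c.round(1).tolist(),np.linalg.norm(c[0]-c[1]))
# neighbours' right ends before/after are judged in the top view
a=cv2.imread("pics/top0.png");b=cv2.imread("pics/top1.png")
for n,r in(("near",(slice(215,240),slice(120,150))),("far",(slice(165,187),slice(120,150)))):
    print(n,cv2.phaseCorrelate(a[r].mean(2),b[r].mean(2)))
E
```

```text
0.107044235 [[500.248, 147.673], [0.062, -0.998]]
0.14758728 [[570.629, 74.836], [-0.068, 0.998]]
0.061922155 [[512.019, 140.87], [0.998, 0.067]]
[[500.7, 140.1, 64.0], [565.9, 144.5, 64.0]] 65.33594196724988
near ((-14.155692602786907, 8.899179055303257), -0.04767296027162801)
far ((10.766723812870062, 3.3451463296811035), 0.13488057286578256)
```

```bash
python3 - <<'E'
from h import *
p=viewer.camera_params("wrist");T=np.load("pics/wn.npy")
print(cast(p,T,np.array([(625,195),(637,160),(640,225),(671,20)])/1.5625,0).round(0).tolist())
p=viewer.camera_params("top");print(cast(p,p['pose'],np.array([(483,225),(497,237),(507,225),(440,226)])/1.5625,0).round(0).tolist())
for a in(1.4633,1.4633-np.pi/2,1.4633+np.pi/2):print(a,env.ik([550,-234,100],quat(a)))
d=np.array([.065,-.998]);d/=np.linalg.norm(d);q=quat(np.arctan2(-d[1],-d[0]))
set_gripper(88);env.reach([537.9,72.8,150],q);env.move_l([537.9,72.8,114],rate=100);set_gripper(60);r=env.read_state();print(r['width'],r['grip_force'],r['time_s'])
env.move_l([537.9,72.8,165],rate=120);r=env.read_state();print(r['width'],r['force'],r['time_s'],env.ik([558,-165,165],quat(1.4633)))
E
```

```text
[[693.0, -241.0, 0.0], [698.0, -218.0, 0.0], [706.0, -261.0, 0.0], [709.0, -134.0, -0.0]]
[[713.0, -219.0, 0.0], [691.0, -244.0, 0.0], [714.0, -263.0, 0.0], [710.0, -139.0, 0.0]]
1.4633 [-4.22166259e-01  6.70406660e-01  1.78390405e+00 -4.44089210e-16
  6.87281945e-01 -3.14669932e-01]
-0.10749632679489651 [-4.22166259e-01  6.70406660e-01  1.78390405e+00 -4.44089210e-16
  6.87281945e-01  1.25612639e+00]
3.034096326794897 [-4.22166259e-01  6.70406660e-01  1.78390405e+00 -4.44089210e-16
  6.87281945e-01 -1.88546626e+00]
66.97426641304482 30.00066250562668 17.2167
66.26738184751389 [-0.32370061 -0.49247655 -2.54755334] 17.7917 [-3.07958435e-01  5.49491777e-01  1.80769350e+00 -4.44089210e-16
  7.84407379e-01 -2.00462108e-01]
```

```bash
cat >> h.py <<'E'
NO=np.array([541.97,-314.08]);ND=np.array([-.10731,-.99423]);NQ=quat(1.4633)
def N(x,z,y=0): return [*(NO+x*ND+y*np.array([-ND[1],ND[0]])),z]
E
python3 - <<'E'
from h import *
env.move_l(N(-150,165),rot=NQ,rate=130);env.move_l(N(-150,131),rate=80)
print(env.move_l(N(-150,125),rate=15,f_stop=4),env.read_state()['tool_pos'])
set_gripper(88);env.move_l(N(-150,175),rate=150)
set_gripper(20);env.move_l(N(-200,200),rate=150);env.hold(.2);im,p,T=wrist("wa")
cv2.imwrite("pics/wa_b.png",cv2.resize(im,(800,600)));print(env.read_state()['time_s'])
E
```

```text
True [ 558.39154723 -164.9989503   126.28951665]
23.6583
```

View pics/wa_b.png

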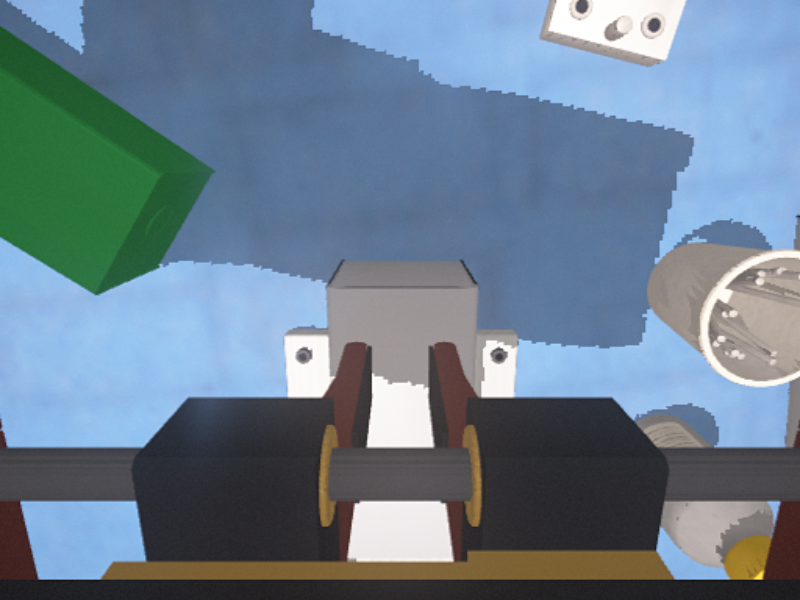

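The box sits square on the apron, rear top edge (328,287)–(477,287), centred between the plate edges at 286 and 517. Now I push from behind.

```bash
python3 - <<'E'
from h import *
G=lambda s:N(s-10,99)   # finger front face at nest x = s
env.move_l(N(-247,160),rate=150);env.move_l(N(-247,99),rate=120);env.hold(.2)
f0=env.read_state()['force']
def rep(s,st):
    r=env.read_state();print(round(r['time_s'],2),s,st,"push",round(-(r['force']-f0)[:2]@ND,1),"pos",round((r['tool_pos'][:2]-NO)@ND+10,2),"lat",round((r['tool_pos'][:2]-NO)@np.array([-ND[1],ND[0]]),2),r['wrist_torque'].round(2))
for s,v in((-222,60),(-215,20),(-150,50),(-110,40),(-95,25),(-86,20)):
    st=env.move_l(G(s),rate=v,f_stop=16);rep(s,st)
    if st:break
else:
    for s in np.arange(-84,-56,1.5):
        st=env.move_l(G(s),rate=12,f_stop=11);rep(s,st)
        if st:break
E
```

```text
25.48 -222 False push 0.1 pos -221.44 lat 0.01 [ 0.03 -0.08 -0.05]
25.98 -215 False push 0.5 pos -214.88 lat 0.01 [-0.04 -0.06  0.01]
27.43 -150 False push 0.4 pos -149.99 lat -0.17 [-0.04 -0.06 -0.03]
27.8 -110 True push 5.1 pos -146.4 lat -1.01 [ 0.56 -0.05  0.06]
```

```bash
cat > push.py <<'E'
from h import *
G=lambda s:N(s-10,99)
f0=np.array([-.4,-.1,0])
def rep(s,st):
    r=env.read_state();F=-(r['force']-f0)[:2]@ND;print(round(r['time_s'],2),s,st,"push",round(F,1),"pos",round((r['tool_pos'][:2]-NO)@ND+10,2),"lat",round((r['tool_pos'][:2]-NO)@np.array([-ND[1],ND[0]]),2),(r['force']-f0).round(1));return F
E
python3 - <<'E'
from push import *
for s in(-147,-145,-143,-141,-138,-130):
    st=env.move_l(G(s),rate=12,f_stop=25);rep(s,st)
    if st:break
im,_,_=wrist("wq");cv2.imwrite("pics/wq_b.png",cv2.resize(im,(800,600)))
E
```

```text
28.07 -147 False push 3.7 pos -147.13 lat 0.01 [0.6 3.6 1.2]
28.38 -145 False push 11.7 pos -146.19 lat -0.46 [ 0.4 11.7  4.1]
28.7 -143 False push 20.3 pos -145.5 lat -0.87 [-0.4 20.4  6. ]
29.02 -141 False push 27.6 pos -144.88 lat -1.21 [ 0.4 27.7  9.9]
29.42 -138 False push 41.6 pos -144.0 lat -1.85 [ 1.  41.8 13.7]
29.79 -130 True push 0.4 pos -139.88 lat -1.39 [0.2 0.4 0.3]
```

View pics/wq_b.png

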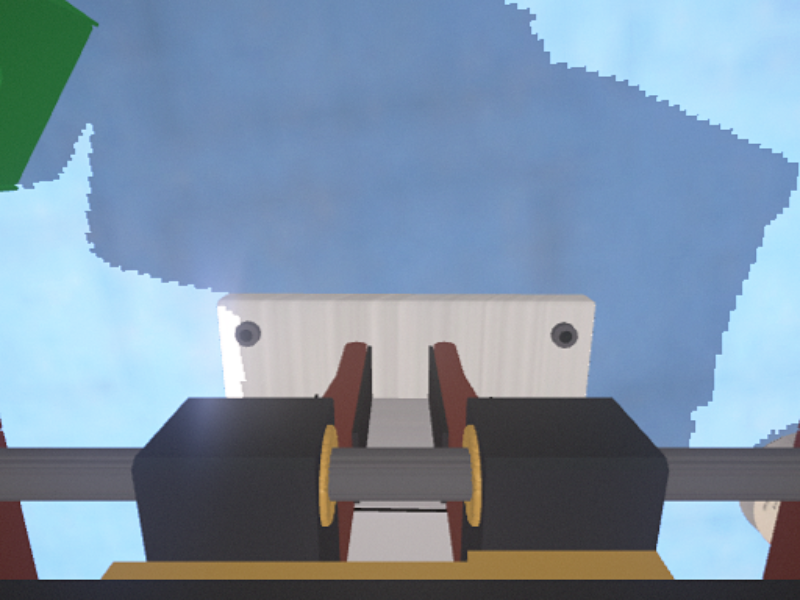

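The box's rear sits between the fingers, but the nose region is hidden. A composite crop of the fixed views checks the seating.

```bash
python3 - <<'E'
from h import *
a=viewer.camera("top")[160:240,270:410];b=viewer.camera("scene")[110:200,235:365]
cv2.imwrite("pics/comp.png",np.hstack([cv2.resize(a,(400,300),interpolation=cv2.INTER_CUBIC),cv2.resize(b,(400,300),interpolation=cv2.INTER_CUBIC)]))
E
```

```text
(no output)
```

View pics/comp.png

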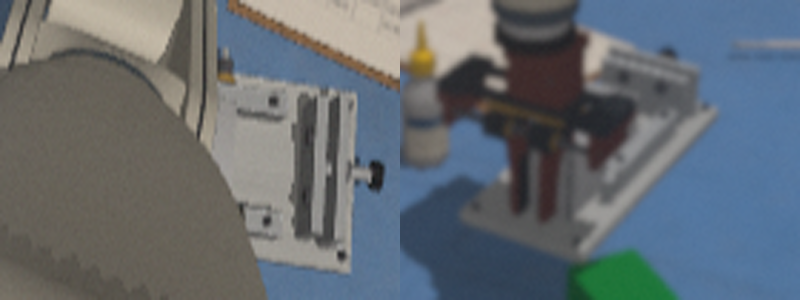

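Left crop: the rails beyond the box look empty up to the stop, and the arm hides the rest. Right crop: the fingers stand behind an upright box. I continue in small steps, watching the force.

```bash
python3 - <<'E'
from push import *
for s in(-138,-135,-130,-125,-120):
    st=env.move_l(G(s),rate=12,f_stop=14);rep(s,st)
    if st:break
E
```

```text
30.38 -138 False push 6.0 pos -138.64 lat -0.28 [0.6 5.9 0.9]
30.77 -135 False push 5.1 pos -135.57 lat -0.3 [1.  5.  1.2]
31.34 -130 False push 4.9 pos -130.62 lat -0.46 [-0.6  5.   1.8]
31.91 -125 False push 5.9 pos -125.66 lat -0.59 [-0.4  6.   0.7]
32.48 -120 False push 4.9 pos -120.6 lat -0.62 [-1.1  5.1  1.1]
```

Steady friction of about 5–6 N, so the nose is passed. I continue to the stop.

```bash
python3 - <<'E'
from push import *
for s in(-110,-100,-90,-84):
    st=env.move_l(G(s),rate=20,f_stop=12);F=rep(s,st)
    if st:break
else:
  for s in np.arange(-83,-56,1.):
    st=env.move_l(G(s),rate=8,f_stop=6);F=rep(s,st)
    if st or F>10:break
E
```

```text
33.12 -110 False push 4.6 pos -110.5 lat -0.71 [-1.5  4.8  0.9]
33.77 -100 False push 4.7 pos -100.36 lat -0.69 [-1.7  4.9  2.2]
34.42 -90 False push 4.3 pos -90.31 lat -0.64 [-1.9  4.5  0.3]
34.88 -84 False push 4.0 pos -84.23 lat -0.61 [-2.1  4.2  2.5]
35.15 -83.0 False push 4.6 pos -83.36 lat -0.66 [-3.4  5.   2. ]
35.42 -82.0 False push 5.0 pos -82.41 lat -0.66 [-2.6  5.3  1.3]
35.7 -81.0 False push 5.1 pos -81.42 lat -0.67 [-2.8  5.4  1.8]
35.98 -80.0 False push 4.7 pos -80.41 lat -0.64 [-3.2  5.1  1.5]
36.25 -79.0 False push 5.0 pos -79.43 lat -0.7 [-1.8  5.2  2.7]
36.52 -78.0 False push 5.6 pos -78.44 lat -0.73 [-2.4  5.9  2.8]
36.8 -77.0 False push 5.5 pos -77.41 lat -0.7 [-2.8  5.8  2. ]
37.08 -76.0 False push 5.4 pos -76.45 lat -0.7 [-1.5  5.6  2.6]
37.35 -75.0 False push 5.5 pos -75.43 lat -0.72 [-3.5  5.9  2.4]
37.62 -74.0 False push 4.9 pos -74.44 lat -0.74 [-3.2  5.3  2.8]
37.9 -73.0 False push 6.0 pos -73.48 lat -0.78 [-2.7  6.3  3.2]
38.17 -72.0 False push 5.5 pos -72.4 lat -0.7 [-3.2  5.9  2.4]
38.45 -71.0 False push 5.5 pos -71.45 lat -0.75 [-3.   5.9  1.9]
38.73 -70.0 False push 4.3 pos -70.42 lat -0.7 [-2.8  4.6  3. ]
39.0 -69.0 False push 5.1 pos -69.44 lat -0.71 [-2.6  5.4  2. ]
39.27 -68.0 False push 4.4 pos -68.38 lat -0.7 [-3.1  4.7  2.6]
39.55 -67.0 False push 5.2 pos -67.42 lat -0.7 [-2.4  5.5  2.3]
39.83 -66.0 False push 5.0 pos -66.39 lat -0.67 [-1.8  5.3  1.9]
40.1 -65.0 False push 4.2 pos -65.37 lat -0.69 [-3.   4.5  2.2]
40.38 -64.0 False push 6.5 pos -64.73 lat -0.74 [-1.4  6.7  2.6]
40.58 -63.0 True push 1.1 pos -64.82 lat -1.27 [0.9 1.  1. ]
```

```bash
python3 - <<'E'
from push import *
for s in np.arange(-64.4,-58,.4):
    env.move_l(G(s),rate=5,f_stop=12);F=[]
    for _ in range(3): env.hold(.03);F.append(rep(round(s,1),0) if 0 else -(env.read_state()['force']-f0)[:2]@ND)
    m=np.mean(F);print(round(s,1),round(m,1),round(max(F),1))
    if m>16.3:break
env.hold(.6);rep(s,0)
E
```

```text
-64.4 4.0 4.4
-64.0 5.5 6.1
-63.6 8.3 8.6
-63.2 9.8 10.1
-62.8 12.4 13.1
-62.4 14.5 14.6
-62.0 16.2 16.7
-61.6 18.2 18.7
44.37 -61.599999999999966 0 push 18.8 pos -64.26 lat -0.42 [ 1.5 18.7  2.1]
```

```bash
python3 - <<'E'
from push import *
env.move_l(G(-66),rate=20);env.move_l(G(-95),rate=80);env.move_l(N(-105,210),rate=150)
env.move_l(N(-20,230),rate=150);env.hold(.2);im,_,_=wrist("wf")
env.move_l([400,-480,300],rate=200);t=viewer.camera("top");cv2.imwrite("pics/top2.png",t)
cv2.imwrite("pics/fin.png",np.hstack([cv2.resize(im,(400,300)),cv2.resize(t[130:265,100:420],(400,300),interpolation=cv2.INTER_CUBIC)]));print(env.read_state()['time_s'],env.read_state()['force'])
E
```

```text
48.55 [-0.58533249  0.27551788  0.06647801]
```

View pics/fin.png

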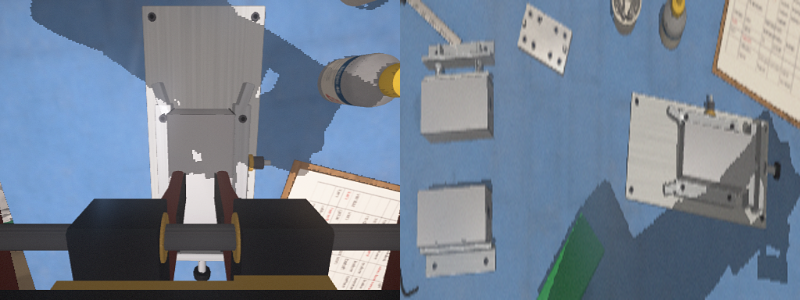

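The box lies square between the rails, its rear end at (200,112) in the left half and against the stop in the right half. Both neighbours still stand in the rack, and the bystanders are in place. The arm is clear, so I hand in.

```bash
python3 -c "
from station import workorder
print(workorder.sign_off())"
```

```text
the job is handed in; nothing more can be done
None
```

I handed the job in at about 49 s with the box home and released on the stop: I held an estimated 13 N on it (18.8 N push less about 5 N friction). The push briefly reached 42 N, over the 40 N limit if that counts finger contact, when the box caught at the nose; the neighbours look unmoved, but my shift check gave no usable reading.

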